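# Refit the belt guard of the tube rotator

## Task

The belt guard is off the tube rotator and lies on the bench. Hang it back over the rotator's horizontal bar, with its folded hook edge behind the bar and the guard lying flush on the sloping front, then push its captive knob in and turn it clockwise about a quarter turn so that it stays locked in. Do not knock over the small white jar that stands at the front left of the bench.

Things in the scene. Friction and masses are not known exactly. Their poses are not given: they have to be found in the camera images.
- belt_guard: loose cover of folded grey sheet, 0.35 kg, face up on the bench at first. Origin: underside of the 3 mm face sheet (then 30 mm above the bench). x to the hook edge, y along it, z out of the face. Sheet x -80..72, y -67..67 mm. Hook flange 92 mm wide at x 69..72 and side lips at |y| 64..67, x -42..72, go 30 mm down from the sheet. Captive knob at x -60, y 0
- guard_handle (a point): grip point on the guard's black bow handle, mid bar (guard frame x 15, y 0, z 41 mm). The bar runs along the guard's y: 94 mm long, 14 mm wide in x, z 32..45, feet at y +-42, free beneath; grip it along the guard's x
- guard_hook (a point): middle of the guard's hook flange (guard frame x 70.5, y 0, z -15 mm)
- guard_seat: the guard's place on the tube rotator (white, two upright cheek plates, belt drive between, disc of tubes at its left), fixed: frame of the sloping front, tilted 30 degrees. x up the slope away from the robot, y left along the bar, z out of the slope. The guard is home when its frame coincides with this. Cheeks at |y| 52..58 mm, top edges z -4: flange goes between them, lips outside, 6 mm play
- bar_mid (a point): middle of the axis of the rotator's horizontal hanging bar, 14 mm thick, 104 mm free length along the seat's y; at seat x 62, z -7 mm, about 130 mm above the bench. The guard's flange hooks behind it (30 mm of free room there)
- slot_mid (a point): centre of the slot, 34 mm (y) by 12 mm (x), in the cross plate under the guard's lower end (seat frame x -60, y 0, z 0); the knob's 20 mm cross pin enters it when the guard is home
- knob_grip (a point): grip point on the knob's axis, 38 mm above the guard's underside while the knob is out. Black wing grip 38 x 13 mm, top 7 mm above this point, over a 28 mm round skirt whose top is 20 mm below it. Unturned, the wing lies along the guard's y: grip it along the guard's x. Pushing in (guard's -z) takes 3 to 7 N
- guard_knob (a joint): how far the knob is pushed in (m): 0 out, where its spring returns it, at most 0.0095. Pushed right in with the guard home, then turned and let go, its pin catches under the cross plate and it stays in at about 0.007
- guard_knob_turn (a joint): turn of the knob (rad): 0 wing across the guard and pin in line with the slot; grows clockwise seen from outside, to a stop at 1.5
- buffer_jar_1: bystander: small white screw-cap jar, 46 mm wide, 84 mm high, standing loose on the bench; origin at the centre of its foot

How it is judged:
By the outcome, as a careful person would: the job done as asked, in the order asked, and still so for the second after the job is handed in, with the robot touching nothing.
It also fails if it takes over 45 s, if anything falls off the work surface, if the arm or the gripper's body presses on something with over 40 N, if the wrist force passes 120 N, or if a joint passes its speed limit or range.

## Robot

A 6-joint arm with a two-finger parallel gripper is mounted at the origin on a cart in front of the work surface, level with it; the furniture and walls round the work are solid. World frame = base frame: x ahead of the robot, y to its left, z up, the work surface at z = 0. Lengths are in mm, angles in rad, forces in N, time in s.
With the tool pointing down it reaches from about 275 to 1000 mm from the base axis. Payload 8.4 kg.
Tool frame: the origin (TCP) lies between the finger pads; the fingertips stand 25 mm ahead of it and the grasp point (between the pads) lies 6 mm ahead of it; z points along the fingers, y is the line along which they close (so a half turn about z gives the same grasp; the last joint's range is limited). The gripper opens to 85 mm and grips with 20 to 120 N. Pads are 22 mm wide; open, the fingers measure 114 mm over their backs; the gripper's body (76 mm by 85 mm) begins 54 mm behind the grasp point. The pads swing forward as they close: fully open they stand 13 mm farther back than shut.
Start: joints at [1.338, 0.353, 1.633, -0, 1.155, -0.002], TCP at [142.971, 608.43, 256.281] pointing down, gripper open.
Joint ranges: [-2.63, 2.63], [-0.92, 2.1], [0.06, 2.66], [-1.3, 4.44], [0, 2.69], [-3.02, 3.02]. Speed limits (rad/s): [2.22, 2.22, 2.79, 3.14, 3.14, 3.14].

## Interface

Orientations are given as [roll, pitch, yaw] about the fixed x, y, z axes, in that order (R = Rz(yaw) Ry(pitch) Rx(roll)).
In Python, from rig import r, eyes, workorder gives the robot as it stands. The module is installed in compiled form; this text tells all that it offers.
- The arm moves only by the tool step_arm, never from a script. Its argument "moves" is a list of rows, each an object of numbers: "tx", "ty", "tz": the shift along the tool's x, y, z scaled (see below); "ax", "ay", "az": the turn, a rotation vector about the tool's x, y, z scaled (see below). In form: [{"tx": .., "ty": .., "tz": .., "ax": .., "ay": .., "az": ..}, ...]. A call has 1 to 5 rows; each row shifts and turns the commanded pose from where the row before left it, along the tool's axes as they then stand; what a row does not reach is not made up. The controller multiplies each number of a shift by 25 mm and each number of a turn by 90 degrees. A row lasts 1/8 s, in which the tool goes at most 62.5 mm and 10.7 degrees, less where a joint would pass 70% of its speed; a pose out of reach is approached as far as the arm can. A call with a number of a shift or a turn outside -1 to 1 is refused whole. A call with a gripper value outside its range is refused whole. "gripper" is the opening, from 0 (shut) to 1 (fully open), set as the call begins (left out, the last holds). The fingers move at their own pace and stop on an object; "newtons" is the grip in N (left out, the last holds). Time passes only in rows, so rows that do not move let the fingers close. It gives the time, the measured TCP pose, the force, the opening and the grip force at its end, in the units of the state.
- r.sense(): the state, without advancing time (a new reading comes with each control period).
- eyes.grab_frame(name): name is "scene" or "side" or "wrist"; returns (picture, depth): 420x560x3 uint8, red, green, blue; 420x560 float32, mm along the optical axis (not along the pixel's ray), 0 where there is no reading.
- eyes.camera_info(name): a dict with "intrinsics" (3x3 intrinsics, pixels), "cam_to_world" (4x4, takes a point from camera to world coordinates). Camera axes: x right, y up, looking along -z (the intrinsics and any distortion apply to the point x, -y, -z); pixel columns grow to the right and rows downward; lengths in mm; the calibration is good to about 2 mm. A picture is of the moment at which its call begins: read the wrist's pose just before it. camera_info takes no time and is no camera call; for the wrist camera it gives the pose at the moment of the call.
- workorder.sign_off(): hands the job in; it is judged then, once.
The state is a dict: "clock": time; "qpos": joint angles; "qvel": joint speeds; "joint_efforts": joint torques, N m; "eef_pos": TCP position; "tcp_rot": TCP orientation; "contact_force": force on the tool from outside, world axes, zero at the start; "wrist_torque": the same for the moment, N m; "opening": opening from 0.0 (shut) to 1.0 (fully open); "grasp_force": force on a finger pad.
Only numpy, scipy, OpenCV 4.12 (cv2) and the standard library are available. Lean on these libraries where they do the work, as an engineer would, in place of code of your own. Each camera call takes 0.05 s, during which the arm holds its last target. There are 200 camera calls.

## Working session

There is one attempt and no reset: what is moved stays moved. The work goes in short steps, Python scripts to look and compute and a tool call to move; the robot and the scene stay as the last step left them, time stands still between calls to the robot, and variables do not carry over. Pictures are saved under pics/ and viewed, at most 10 in all, crops included, and the job is handed in when it is done.

Besides the shell and the picture viewer there is one more tool, called after "Emit:" as a command line: name --argument value ..., lists and objects as JSON in quotes. step_arm: Moves the arm, as the interface text tells. Its arguments: {"type":"object","properties":{"moves":{"type":"array","items":{"type":"object","properties":{"tx":{"type":"number"},"ty":{"type":"number"},"tz":{"type":"number"},"ax":{"type":"number"},"ay":{"type":"number"},"az":{"type":"number"}}}},"gripper":{"type":"number"},"newtons":{"type":"number"}},"required":["moves"]}

```bash
mkdir -p pics; ls; python3 - <<'E'
from rig import r, eyes, workorder
import numpy as np, cv2
for n in ("scene","side"):
    p,d=eyes.grab_frame(n); c=eyes.camera_info(n)
    np.savez(f"pics/{n}0.npz",p=p,d=d,K=c["intrinsics"],T=c["cam_to_world"])
    cv2.imwrite(f"pics/{n}0.png",p[:,:,::-1]); print(n,c)
print(r.sense())
E
```

```text
pics
scene {'intrinsics': array([[447.42281524,   0.        , 278.95981201],
       [  0.        , 447.42281524, 208.50303505],
       [  0.        ,   0.        ,   1.        ]]), 'cam_to_world': array([[ 7.42762688e-01,  4.42573181e-01, -5.02426680e-01,
        -5.19824387e+00],
       [-6.69521616e-01,  4.98406323e-01, -5.50755792e-01,
        -5.96935326e+02],
       [ 6.66289189e-03,  7.45466375e-01,  6.66509932e-01,
         8.27631254e+02],
       [ 0.00000000e+00,  0.00000000e+00,  0.00000000e+00,
         1.00000000e+00]])}
side {'intrinsics': array([[477.39225478,   0.        , 276.74696942],
       [  0.        , 477.39225478, 208.43735421],
       [  0.        ,   0.        ,   1.        ]]), 'cam_to_world': array([[ 9.99182177e-01,  1.71773839e-02, -3.66048321e-02,
         4.67784257e+02],
       [-4.04243135e-02,  4.03703558e-01, -9.13996341e-01,
        -1.04241574e+03],
       [-9.22565073e-04,  9.14728580e-01,  4.04067784e-01,
         5.69454430e+02],
       [ 0.00000000e+00,  0.00000000e+00,  0.00000000e+00,
         1.00000000e+00]])}
{'clock': 0.1, 'qpos': array([ 1.33760638e+00,  3.53553899e-01,  1.63401453e+00,  1.60121923e-06,
        1.15520744e+00, -2.40087313e-03]), 'qvel': array([-2.56094515e-04, -1.39866062e-03, -8.48268178e-05, -6.05666660e-05,
       -1.61466937e-03,  2.92413762e-04]), 'joint_efforts': array([ 2.33251187e-03, -6.06352973e+01, -3.42815673e+01,  5.80533901e-05,
        4.05302300e-03, -1.48387210e-05]), 'eef_pos': array([142.88024107, 608.06706336, 255.67170437]), 'tcp_rot': array([-3.14040945e+00, -4.30489143e-06,  2.91080293e+00]), 'contact_force': array([-0.9729394 ,  0.54092156, -0.36808363]), 'wrist_torque': array([-0.01667007, -0.04925452,  0.00870837]), 'grasp_force': 0.0, 'opening': 1.0005788886617386}
```

View pics/scene0.png

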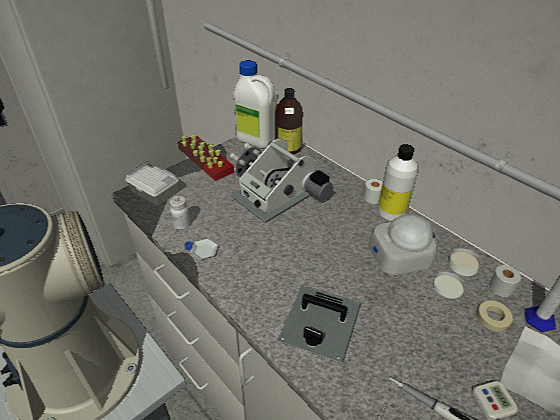

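View pics/side0.png

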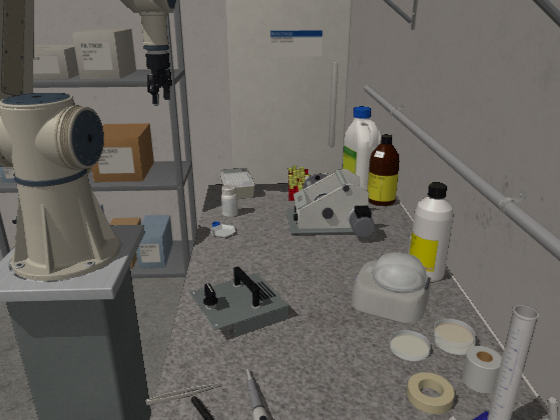

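The scene view shows the guard at (320,322), with its handle at (325,303) and its knob at (313,336). The rotator is at (275,178) and the jar at (180,211). Next I'll fit the guard and look at the rotator close up.

```bash
cat > h.py <<'E'
import numpy as np, cv2
def load(n):
    z=np.load(f"pics/{n}.npz"); return z["p"],z["d"],z["K"],z["T"]
def cloud(d,K,T):
    v,u=np.mgrid[:d.shape[0],:d.shape[1]]
    P=np.stack([(u-K[0,2])/K[0,0]*d,-(v-K[1,2])/K[1,1]*d,-d],-1)
    W=P@T[:3,:3].T+T[:3,3]; W[d==0]=np.nan; return W
def proj(P,K,T):
    q=(np.atleast_2d(P)-T[:3,3])@T[:3,:3]
    return np.c_[K[0,0]*q[:,0]/-q[:,2]+K[0,2],K[1,1]*-q[:,1]/-q[:,2]+K[1,2]]
E
python3 - <<'E'
from h import *
np.set_printoptions(precision=1,suppress=True)
for n,b in (("scene0",(270,275,375,375)),("side0",(180,255,300,345))):
    p,d,K,T=load(n); W=cloud(d,K,T)
    W=W[b[1]:b[3],b[0]:b[2]].reshape(-1,3); 
    s=W[(W[:,2]>27)&(W[:,2]<38)]
    print(n,len(s),np.median(s[:,2]),cv2.minAreaRect(s[:,:2].astype(np.float32)), "bench",np.nanmedian(W[W[:,2]<12][:,2]))
    h=W[(W[:,2]>55)&(W[:,2]<85)]; 
    _,lab,c=cv2.kmeans(h[:,:2].astype(np.float32),2,None,(3,50,.1),5,2)
    for k in (0,1):
        q=h[lab[:,0]==k]; print(len(q),c[k],q[:,2].max(),cv2.minAreaRect(q[:,:2].astype(np.float32)))
p,d,K,T=load("scene0")
W=cloud(d,K,T); ps,ds,Ks,Ts=load("side0"); Ws=cloud(ds,Ks,Ts)
print("jar",[W[r,c] for r,c in ((200,180),(220,181))])
a=cv2.resize(p[135:225,225:340],(0,0),fx=5,fy=5,interpolation=2)
cv2.imwrite("pics/rotA.png",a[:,:,::-1])
a=cv2.resize(ps[160:245,280:385],(0,0),fx=5,fy=5,interpolation=2)
cv2.imwrite("pics/rotB.png",a[:,:,::-1])
E
```

```text
scene0 3325 32.41974606368774 ((422.6282958984375, -256.193603515625), (154.4657745361328, 134.3585662841797), 26.715404510498047) bench -0.652556505799339
371 [ 437.7 -250.2] 78.61321712047436 ((439.64617919921875, -248.11703491210938), (16.63549041748047, 93.065185546875), 26.457918167114258)
197 [ 370.1 -283.7] 76.95684181181798 ((371.7912292480469, -282.2306213378906), (13.677301406860352, 37.75495910644531), 21.89452362060547)
side0 2725 32.858794163088305 ((421.4568176269531, -258.3730773925781), (151.63607788085938, 139.15748596191406), 26.91905403137207) bench -0.09683405273187873
162 [ 372.4 -290.3] 76.82961576828819 ((371.4024963378906, -285.42864990234375), (12.985623359680176, 36.63191223144531), 27.503257751464844)
309 [ 440.3 -258.5] 77.10404352944192 ((437.5503845214844, -250.30355834960938), (14.922477722167969, 95.4434585571289), 27.478347778320312)
jar [array([389.9, 210.6,  82.2]), array([375.3, 196.2,  31.5])]
```

View pics/rotA.png

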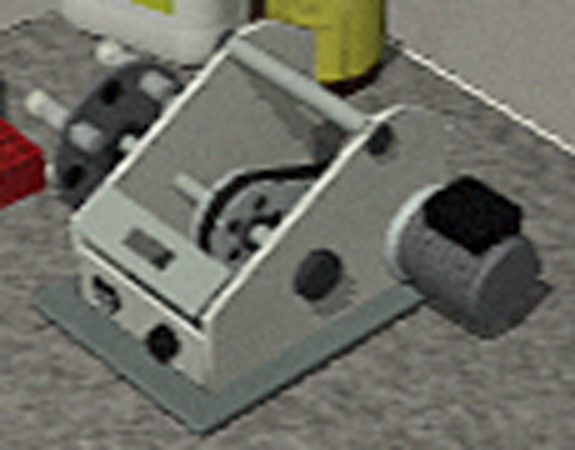

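View pics/rotB.png

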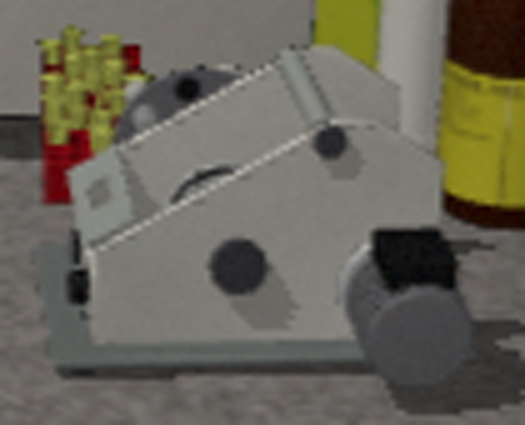

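In the crops the bar runs from (235,45) to (365,125) in rotA, and the slot is at (150,247). In rotB the slot is at (98,190) and the middle of the bar at (305,90). Now I'll fit the seat.

```bash
cat > seat.py <<'E'
from h import *
from scipy.optimize import least_squares
def frame(q):
    c,s=np.cos(q[3]),np.sin(q[3]); a=np.pi/6
    R=np.array([[c,-s,0],[s,c,0],[0,0,1]])@np.array([[np.cos(a),0,-np.sin(a)],[0,1,0],[np.sin(a),0,np.cos(a)]])
    return R,np.array(q[:3])
E
python3 - <<'E'
from seat import *
np.set_printoptions(precision=2,suppress=True)
reg={"scene0":((225,135),[(320,210),(260,330),(340,170),(230,330)][:0] or [(240,340),(270,230),(360,160),(250,360),(390,190),(300,300)],[(170,150),(230,90),(260,110),(180,180)],[(120,215),(190,265),(130,255),(200,290)]),
     "side0":((280,160),[(150,250),(200,220),(290,160),(380,170),(300,250),(150,310)],[(150,160),(220,130),(260,110)],[(90,165),(115,175),(90,220)])}
rp=[];lp=[];pp=[];uv=[]
for n,(o,R_,L_,P_) in reg.items():
    p,d,K,T=load(n);W=cloud(d,K,T)
    g=lambda l:[W[o[1]+y//5,o[0]+x//5] for x,y in l]
    print(n,"R\n",np.array(g(R_)),"L\n",np.array(g(L_)),"P\n",np.array(g(P_)))
    rp+=g(R_);lp+=g(L_);pp+=g(P_)
    e=(((150,247),(300,85)) if n=="scene0" else ((98,190),(305,90)))
    uv+=[(np.array(x)/5+o-.4,k,K,T) for x,k in zip(e,(0,1))]
rp,lp,pp=map(np.array,(rp,lp,pp))
loc=np.array([[-60,0,0],[62,0,0.]])
def res(q,full=False):
    R,t=frame(q); f=lambda P:(P-t)@R
    a=f(rp)[:,1]+58;b=f(lp)[:,1]-52;c=f(pp)[:,2]
    e=np.concatenate([(proj(R@loc[k]+t,K,T)[0]-x)*2 for x,k,K,T in uv])
    return (a,b,c,e) if full else np.concatenate([a,b,c,e])
s=least_squares(res,[560,230,90,0.],loss="soft_l1",f_scale=3)
print(s.x,np.degrees(s.x[3]),*res(s.x,1),sep="\n")
R,t=frame(s.x);print("bar",R@[62,0,-7]+t,"slot",R@loc[0]+t)
E
```

```text
scene0 R
 [[596.66  86.9   33.06]
 [622.35  91.79  92.28]
 [680.26  84.41 113.89]
 [603.85  86.83  14.41]
 [706.13  85.91  79.9 ]
 [638.78  84.95  38.99]] L
 [[640.7  196.17  78.35]
 [685.66 195.98  98.63]
 [707.56 194.79  75.21]
 [641.69 189.18  60.7 ]] P
 [[581.9  168.54  78.49]
 [583.48 111.88  77.17]
 [567.37 142.5   74.1 ]
 [577.5   96.9   72.57]]
side0 R
 [[599.15  83.59  65.61]
 [624.31  81.56  82.96]
 [670.14  86.45 113.49]
 [716.85  85.74 107.44]
 [677.96  86.4   62.87]
 [600.23  84.76  30.59]] L
 [[610.62 194.88  71.05]
 [648.68 190.37  90.17]
 [671.44 196.12  99.5 ]] P
 [[575.6  179.5   74.84]
 [586.24 145.72  82.46]
 [570.01 110.03  71.7 ]]
[629.52 142.91 105.32  -6.28]
-359.7170356044505
[ 2.15  6.92 -0.74  2.05  0.63 -0.01 -1.17 -3.32  1.34  0.4   1.25 -0.01]
[ 1.2   0.79 -0.51 -5.79  0.06 -4.64  1.  ]
[ 0.51 -1.29  4.04 -2.24  0.47  1.84  0.72]
[-1.43  0.07 -3.03 -2.78  1.27  0.67 -1.26 -3.25]
bar [686.71 143.19 130.26] slot [577.56 142.65  75.32]
```

```bash
cat > plan.py <<'E'
import numpy as np, json
from scipy.spatial.transform import Rotation as Ro, Slerp
def plan(p0,R0,p1,R1,vmax=25.,wmax=10.):
    "rows from pose 0 to pose 1, rounded, in calls of 5"
    p1=np.array(p1,float); ang=np.degrees((R0.inv()*R1).magnitude())
    n=max(1,int(np.ceil(ang/wmax)))
    while 1:
        sl=Slerp([0,1],Ro.concatenate([R0,R1])); p,R=np.array(p0,float),R0; rows=[];ok=True
        for i in range(1,n+1):
            q=p0+(p1-p0)*i/n; t=np.round(R.inv().apply(q-p)/25,2); a=np.round((R.inv()*sl(i/n)).as_rotvec()/(np.pi/2),3)
            ok&=np.abs(t).max()*25<=vmax; rows.append((t,a)); p=p+R.apply(t*25); R=R*Ro.from_rotvec(a*np.pi/2)
        if ok: break
        n+=1
    out=[{k:float(v) for k,v in zip(("tx","ty","tz","ax","ay","az"),[*t,*a]) if v} for t,a in rows]
    for i in range(0,n,5): print(json.dumps(out[i:i+5]).replace(" ",""))
    return p,R
def rpy(*a): return Ro.from_euler("xyz",a,degrees=True)
def now():
    from rig import r
    s=r.sense(); return np.array(s["eef_pos"]),Ro.from_euler("xyz",s["tcp_rot"]),s
E
python3 - <<'E'
from plan import *
p,R,s=now()
p,R=plan(p,R,[430,143,390],rpy(180,0,116.6)); print(p,R.as_euler("xyz",degrees=True))
E
```

```text
[{"tx":-0.7,"ty":-0.7,"tz":-0.24,"az":0.025},{"tx":-0.73,"ty":-0.68,"tz":-0.25,"az":0.026},{"tx":-0.76,"ty":-0.65,"tz":-0.24,"az":0.025},{"tx":-0.78,"ty":-0.61,"tz":-0.24,"az":0.025},{"tx":-0.8,"ty":-0.59,"tz":-0.25,"az":0.026}]
[{"tx":-0.83,"ty":-0.55,"tz":-0.24,"az":0.025},{"tx":-0.85,"ty":-0.51,"tz":-0.24,"az":0.025},{"tx":-0.86,"ty":-0.49,"tz":-0.25,"az":0.026},{"tx":-0.89,"ty":-0.45,"tz":-0.24,"az":0.025},{"tx":-0.9,"ty":-0.41,"tz":-0.24,"az":0.025}]
[{"tx":-0.92,"ty":-0.38,"tz":-0.25,"az":0.026},{"tx":-0.94,"ty":-0.34,"tz":-0.24,"az":0.025},{"tx":-0.94,"ty":-0.3,"tz":-0.24,"az":0.025},{"tx":-0.96,"ty":-0.27,"tz":-0.25,"az":0.026},{"tx":-0.97,"ty":-0.22,"tz":-0.24,"az":0.025}]
[{"tx":-0.98,"ty":-0.19,"tz":-0.24,"az":0.025},{"tx":-0.98,"ty":-0.15,"tz":-0.25,"az":0.026},{"tx":-0.99,"ty":-0.11,"tz":-0.24,"az":0.025},{"tx":-0.99,"ty":-0.07,"tz":-0.24,"az":0.025},{"tx":-0.99,"ty":-0.03,"tz":-0.25,"az":0.026}]
[{"tx":-1.0,"ty":0.01,"tz":-0.24,"ay":0.001,"az":0.025},{"tx":-0.99,"ty":0.05,"tz":-0.25,"ax":-0.001,"az":0.026}]
[430.1037435  143.00660551 390.08915765] [ 1.79959030e+02 -3.97259126e-02  1.16556669e+02]
```

Emit:
step_arm --moves '[{"tx": -0.97,"ty": -0.97,"tz": -0.34},{"tx": -0.97,"ty": -0.97,"tz": -0.34},{"tx": -0.97,"ty": -0.97,"tz": -0.34},{"tx": -0.97,"ty": -0.97,"tz": -0.34},{"tx": -0.97,"ty": -0.97,"tz": -0.34}]' --gripper 0.5

```text
schema error: expected keys tx, ty, tz, ax, ay, az
```

Emit:
step_arm --moves '[{"tx": -0.97,"ty": -0.97,"tz": -0.34},{"tx": -0.97,"ty": -0.97,"tz": -0.34},{"tx": -0.97,"ty": -0.97,"tz": -0.34},{"tx": -0.97,"ty": -0.97,"tz": -0.34},{"tx": -0.97,"ty": -0.97,"tz": -0.34}]'

```text
schema error: expected keys tx, ty, tz, ax, ay, az
```

Emit:
step_arm --moves '[{"tx": -0.97,"ty": -0.97,"tz": -0.34},{"tx": -0.97,"ty": -0.97,"tz": -0.34},{"tx": -0.97,"ty": -0.97,"tz": -0.34},{"tx": -0.97,"ty": -0.97,"tz": -0.34},{"tx": -0.97,"ty": -0.97,"tz": -0.34}]'

```text
schema error: expected keys tx, ty, tz, ax, ay, az
```

```bash
python3 - <<'E'
from plan import *
from rig import eyes
import cv2
p,R,s=now(); print(s["clock"],p,R.as_euler("xyz",degrees=True),s["qpos"])
c=eyes.camera_info("wrist"); im,d=eyes.grab_frame("wrist")
np.savez("pics/w0.npz",p=im,d=d,K=c["intrinsics"],T=c["cam_to_world"]); cv2.imwrite("pics/w0.png",im[:,:,::-1])
p,R=plan(p,R,[439,-249,140],rpy(180,0,116.6))
E
```

```text
0.1 [142.88024107 608.06706336 255.67170437] [-1.79932207e+02 -2.46652110e-04  1.66776723e+02] [ 1.33760638e+00  3.53553899e-01  1.63401453e+00  1.60121923e-06
  1.15520744e+00 -2.40087313e-03]
[{"tx":-0.54,"ty":-0.85,"tz":0.13,"az":0.015},{"tx":-0.56,"ty":-0.84,"tz":0.13,"az":0.016},{"tx":-0.58,"ty":-0.82,"tz":0.13,"az":0.015},{"tx":-0.59,"ty":-0.82,"tz":0.13,"az":0.016},{"tx":-0.62,"ty":-0.79,"tz":0.13,"az":0.015}]
[{"tx":-0.64,"ty":-0.78,"tz":0.13,"az":0.016},{"tx":-0.66,"ty":-0.77,"tz":0.13,"az":0.015},{"tx":-0.67,"ty":-0.74,"tz":0.13,"az":0.016},{"tx":-0.69,"ty":-0.74,"tz":0.13,"az":0.015},{"tx":-0.71,"ty":-0.71,"tz":0.13,"az":0.016}]
[{"tx":-0.73,"ty":-0.7,"tz":0.12,"az":0.015},{"tx":-0.74,"ty":-0.68,"tz":0.13,"az":0.016},{"tx":-0.76,"ty":-0.66,"tz":0.13,"az":0.015},{"tx":-0.78,"ty":-0.64,"tz":0.13,"az":0.016},{"tx":-0.79,"ty":-0.62,"tz":0.13,"az":0.015}]
[{"tx":-0.81,"ty":-0.61,"tz":0.13,"az":0.016},{"tx":-0.82,"ty":-0.58,"tz":0.13,"az":0.015},{"tx":-0.83,"ty":-0.56,"tz":0.13,"az":0.016},{"tx":-0.85,"ty":-0.55,"tz":0.13,"az":0.015},{"tx":-0.86,"ty":-0.52,"tz":0.13,"az":0.016}]
[{"tx":-0.88,"ty":-0.5,"tz":0.13,"az":0.015},{"tx":-0.88,"ty":-0.48,"tz":0.13,"az":0.016},{"tx":-0.9,"ty":-0.46,"tz":0.13,"az":0.015},{"tx":-0.91,"ty":-0.43,"tz":0.13,"az":0.016},{"tx":-0.92,"ty":-0.42,"tz":0.13,"az":0.015}]
[{"tx":-0.93,"ty":-0.39,"tz":0.13,"az":0.016},{"tx":-0.93,"ty":-0.37,"tz":0.13,"az":0.015},{"tx":-0.95,"ty":-0.34,"tz":0.13,"az":0.016},{"tx":-0.95,"ty":-0.33,"tz":0.13,"az":0.015},{"tx":-0.97,"ty":-0.3,"tz":0.13,"az":0.016}]
[{"tx":-0.96,"ty":-0.27,"tz":0.13,"az":0.015},{"tx":-0.98,"ty":-0.25,"tz":0.12,"az":0.016},{"tx":-0.98,"ty":-0.23,"tz":0.13,"ay":0.001,"az":0.015},{"tx":-0.99,"ty":-0.21,"tz":0.13,"ax":-0.001,"az":0.016},{"tx":-0.99,"ty":-0.18,"tz":0.13,"az":0.015}]
[{"tx":-0.99,"ty":-0.15,"tz":0.13,"az":0.016}]
```

View pics/w0.png

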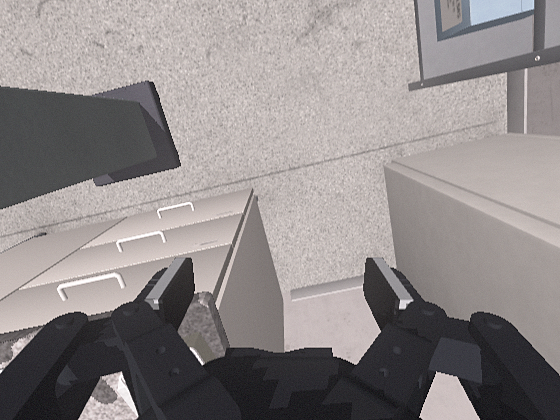

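The rows were refused because every row needs all six keys, so the arm hasn't moved. The picture shows only the floor and the fingers at (180,290) and (380,290). I'll send the moves again.

Emit:
step_arm --moves '[{"tx": -0.97,"ty": -0.97,"tz": -0.34,"ax": 0,"ay": 0,"az": 0},{"tx": -0.97,"ty": -0.97,"tz": -0.34,"ax": 0,"ay": 0,"az": 0},{"tx": -0.97,"ty": -0.97,"tz": -0.34,"ax": 0,"ay": 0,"az": 0},{"tx": -0.97,"ty": -0.97,"tz": -0.34,"ax": 0,"ay": 0,"az": 0},{"tx": -0.97,"ty": -0.97,"tz": -0.34,"ax": 0,"ay": 0,"az": 0}]' --gripper 0.5

```text
clock: 0.78
eef_pos: [233.7, 461.5, 298.9]
tcp_rot: [-3.141, -0.0, 2.911]
contact_force: [-0.2, 0.2, -0.2]
opening: 0.498
grasp_force: 0.0
```

Emit:
step_arm --moves '[{"tx": -0.97,"ty": -0.97,"tz": -0.34,"ax": 0,"ay": 0,"az": 0},{"tx": -0.97,"ty": -0.97,"tz": -0.34,"ax": 0,"ay": 0,"az": 0},{"tx": -0.97,"ty": -0.97,"tz": -0.34,"ax": 0,"ay": 0,"az": 0},{"tx": -0.97,"ty": -0.97,"tz": -0.34,"ax": 0,"ay": 0,"az": 0},{"tx": -0.97,"ty": -0.97,"tz": -0.34,"ax": 0,"ay": 0,"az": 0}]'

```text
clock: 1.4
eef_pos: [323.9, 315.8, 341.4]
tcp_rot: [-3.141, -0.0, 2.911]
contact_force: [-0.5, 1.0, -0.6]
opening: 0.498
grasp_force: 0.0
```

Emit:
step_arm --moves '[{"tx": -0.97,"ty": -0.97,"tz": -0.34,"ax": 0,"ay": 0,"az": 0},{"tx": -0.97,"ty": -0.97,"tz": -0.34,"ax": 0,"ay": 0,"az": 0},{"tx": -0.97,"ty": -0.97,"tz": -0.34,"ax": 0,"ay": 0,"az": 0},{"tx": -0.97,"ty": -0.97,"tz": -0.34,"ax": 0,"ay": 0,"az": 0},{"tx": -0.97,"ty": -0.97,"tz": -0.34,"ax": 0,"ay": 0,"az": 0}]'

```text
clock: 2.02
eef_pos: [414.2, 170.0, 384.0]
tcp_rot: [-3.142, -0.0, 2.911]
contact_force: [-0.6, 0.1, -0.3]
opening: 0.502
grasp_force: 0.0
```

```bash
cat >> plan.py <<'E'
_json=json.dumps
def _full(rows): return _json([{k:r.get(k,0) for k in ("tx","ty","tz","ax","ay","az")} for r in rows])
json.dumps=lambda o:_full(o)
E
python3 - <<'E'
from plan import *
from seat import *
from rig import eyes
np.set_printoptions(precision=2,suppress=True)
p,R,s=now(); print(s["clock"],p,R.as_euler("xyz",degrees=True),s["qpos"],s["opening"])
c=eyes.camera_info("wrist"); im,d=eyes.grab_frame("wrist")
K,T=c["intrinsics"],c["cam_to_world"]
np.savez("pics/w1.npz",p=im,d=d,K=K,T=T)
print("cam in tool:",R.inv().apply(T[:3,3]-p),"look",R.inv().apply(-T[:3,2]))
Rs,t=frame([629.52,142.91,105.32,.005])
L=np.array([[62,52,-7],[62,-52,-7],[62,0,-7],[-60,17,0],[-60,-17,0],[-80,58,-4],[-80,-58,-4]])
u=proj(L@Rs.T+t,K,T);print(u)
im=im.copy()
for a in u: cv2.circle(im,(int(a[0]),int(a[1])),3,(255,0,0),1)
cv2.imwrite("pics/w1.png",im[:,:,::-1])
E
```

```text
Traceback (most recent call last):
TypeError: <lambda>() got an unexpected keyword argument 'default'
```

```bash
sed -i '/^_json/,$d' plan.py; sed -i 's/,\[\*t,\*a\]) if v}/,[*t,*a])}/' plan.py
python3 - <<'E'
from plan import *
from seat import *
from rig import eyes
np.set_printoptions(precision=2,suppress=True)
p,R,s=now(); print(s["clock"],p,R.as_euler("xyz",degrees=True),s["qpos"],s["opening"])
c=eyes.camera_info("wrist"); im,d=eyes.grab_frame("wrist")
K,T=c["intrinsics"],c["cam_to_world"]
np.savez("pics/w1.npz",p=im,d=d,K=K,T=T)
print("cam in tool:",R.inv().apply(T[:3,3]-p),"look",R.inv().apply(-T[:3,2]))
Rs,t=frame([629.52,142.91,105.32,.005])
L=np.array([[62,52,-7],[62,-52,-7],[62,0,-7],[-60,17,0],[-60,-17,0],[-80,58,-4],[-80,-58,-4]])
print(proj(L@Rs.T+t,K,T))
plan(p,R,[439,-249,150],rpy(180,0,116.6))
E
```

```text
2.025 [414.2  170.02 383.97] [-180.     -0.01  166.78] [ 0.39 -0.04  1.82 -0.    1.36 -0.95] 0.5021159431689721
cam in tool: [  75.45   -0.48 -117.22] look [-0.29  0.    0.96]
[[334.45 341.59]
 [269.5  354.26]
 [301.72 347.97]
 [295.2  267.72]
 [275.   272.05]
 [316.93 250.44]
 [249.22 265.17]]
[{"tx":-0.28,"ty":-0.95,"tz":0.55,"ax":-0.0,"ay":-0.0,"az":0.033},{"tx":-0.33,"ty":-0.93,"tz":0.55,"ax":-0.0,"ay":-0.0,"az":0.033},{"tx":-0.38,"ty":-0.91,"tz":0.55,"ax":-0.0,"ay":-0.0,"az":0.032},{"tx":-0.43,"ty":-0.89,"tz":0.55,"ax":-0.0,"ay":-0.0,"az":0.033},{"tx":-0.47,"ty":-0.87,"tz":0.55,"ax":-0.0,"ay":-0.0,"az":0.033}]
[{"tx":-0.51,"ty":-0.84,"tz":0.55,"ax":-0.0,"ay":-0.0,"az":0.033},{"tx":-0.56,"ty":-0.82,"tz":0.55,"ax":-0.0,"ay":-0.0,"az":0.033},{"tx":-0.6,"ty":-0.78,"tz":0.55,"ax":-0.0,"ay":-0.0,"az":0.032},{"tx":-0.63,"ty":-0.76,"tz":0.55,"ax":-0.0,"ay":-0.0,"az":0.033},{"tx":-0.68,"ty":-0.72,"tz":0.56,"ax":-0.0,"ay":-0.0,"az":0.033}]
[{"tx":-0.71,"ty":-0.68,"tz":0.55,"ax":-0.0,"ay":-0.0,"az":0.033},{"tx":-0.75,"ty":-0.65,"tz":0.55,"ax":-0.0,"ay":-0.0,"az":0.033},{"tx":-0.78,"ty":-0.61,"tz":0.55,"ax":-0.0,"ay":-0.0,"az":0.032},{"tx":-0.81,"ty":-0.56,"tz":0.55,"ax":-0.0,"ay":-0.0,"az":0.033},{"tx":-0.83,"ty":-0.53,"tz":0.55,"ax":-0.0,"ay":-0.0,"az":0.033}]
[{"tx":-0.87,"ty":-0.48,"tz":0.55,"ax":-0.0,"ay":-0.0,"az":0.033},{"tx":-0.88,"ty":-0.43,"tz":0.55,"ax":-0.0,"ay":-0.0,"az":0.033}]
```

```bash
python3 - <<'E'
from seat import *
p,d,K,T=load("w1"); p=p.copy()
Rs,t=frame([629.52,142.91,105.32,.005])
L=np.array([[62,52,-7],[62,-52,-7],[62,0,-7],[-60,17,0],[-60,-17,0],[-80,58,-4],[-80,-58,-4]])
o=cv2.resize(p[200:400,180:400],(0,0),fx=3,fy=3,interpolation=2)
for a in proj(L@Rs.T+t,K,T): cv2.circle(o,tuple(int(v) for v in ((a-[180,200]+.5)*3)),4,(255,0,0),1)
cv2.imwrite("pics/w1.png",o[:,:,::-1])
E
```

```text
(no output)
```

View pics/w1.png

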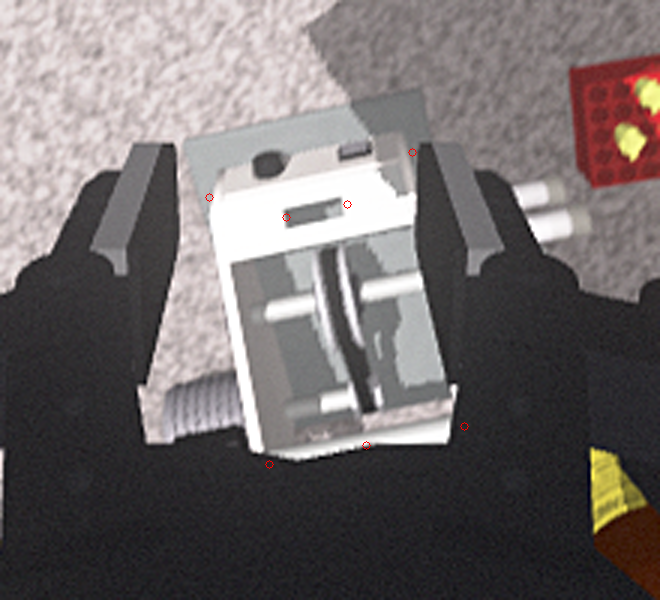

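The wrist view confirms the seat. The slot spans (285,217) to (342,205), predicted at (286,217) to (347,204), so the error is under 2 mm. Now I'll go to the guard.

Emit:
step_arm --moves '[{"tx": -0.28,"ty": -0.95,"tz": 0.55,"ax": 0,"ay": 0,"az": 0.033},{"tx": -0.33,"ty": -0.93,"tz": 0.55,"ax": 0,"ay": 0,"az": 0.033},{"tx": -0.38,"ty": -0.91,"tz": 0.55,"ax": 0,"ay": 0,"az": 0.033},{"tx": -0.43,"ty": -0.89,"tz": 0.55,"ax": 0,"ay": 0,"az": 0.033},{"tx": -0.47,"ty": -0.87,"tz": 0.55,"ax": 0,"ay": 0,"az": 0.033}]'

```text
clock: 2.7
eef_pos: [421.0, 47.1, 314.5]
tcp_rot: [-3.142, -0.0, 2.65]
contact_force: [-0.2, -0.7, 1.0]
opening: 0.501
grasp_force: 0.0
```

Emit:
step_arm --moves '[{"tx": -0.51,"ty": -0.84,"tz": 0.55,"ax": 0,"ay": 0,"az": 0.033},{"tx": -0.56,"ty": -0.82,"tz": 0.55,"ax": 0,"ay": 0,"az": 0.033},{"tx": -0.6,"ty": -0.78,"tz": 0.55,"ax": 0,"ay": 0,"az": 0.033},{"tx": -0.63,"ty": -0.76,"tz": 0.55,"ax": 0,"ay": 0,"az": 0.033},{"tx": -0.68,"ty": -0.72,"tz": 0.55,"ax": 0,"ay": 0,"az": 0.033}]'

```text
clock: 3.32
eef_pos: [428.0, -76.1, 245.8]
tcp_rot: [-3.142, -0.0, 2.391]
contact_force: [-0.0, -0.3, 0.3]
opening: 0.504
grasp_force: 0.0
```

Emit:
step_arm --moves '[{"tx": -0.71,"ty": -0.68,"tz": 0.55,"ax": 0,"ay": 0,"az": 0.033},{"tx": -0.75,"ty": -0.65,"tz": 0.55,"ax": 0,"ay": 0,"az": 0.033},{"tx": -0.78,"ty": -0.61,"tz": 0.55,"ax": 0,"ay": 0,"az": 0.033},{"tx": -0.81,"ty": -0.56,"tz": 0.55,"ax": 0,"ay": 0,"az": 0.033},{"tx": -0.83,"ty": -0.53,"tz": 0.55,"ax": 0,"ay": 0,"az": 0.033}]'

```text
clock: 3.95
eef_pos: [434.8, -199.2, 177.0]
tcp_rot: [-3.142, -0.0, 2.132]
contact_force: [-0.6, 0.6, -0.1]
opening: 0.499
grasp_force: 0.0
```

Emit:
step_arm --moves '[{"tx": -0.87,"ty": -0.48,"tz": 0.55,"ax": 0,"ay": 0,"az": 0.033},{"tx": -0.88,"ty": -0.43,"tz": 0.55,"ax": 0,"ay": 0,"az": 0.033}]'

```text
clock: 4.2
eef_pos: [437.7, -248.5, 149.4]
tcp_rot: [-3.141, -0.0, 2.028]
contact_force: [0.6, -0.2, -0.0]
opening: 0.502
grasp_force: 0.0
```

```bash
python3 - <<'E'
from plan import *
from h import *
from rig import eyes
np.set_printoptions(precision=1,suppress=True)
p,R,s=now(); print(s["clock"],p,R.as_euler("xyz",degrees=True),s["qpos"])
c=eyes.camera_info("wrist"); im,d=eyes.grab_frame("wrist"); K,T=c["intrinsics"],c["cam_to_world"]
W=cloud(d,K,T).reshape(-1,3); dd=np.linalg.norm(W[:,:2]-[425,-255],axis=1)
h=W[(dd<130)&(W[:,2]>68)&(W[:,2]<82)]
_,lab,cc=cv2.kmeans(h[:,:2].astype(np.float32),2,None,(3,50,.1),5,2)
for k in (0,1):
    q=h[lab[:,0]==k]; print(len(q),cc[k],np.median(q[:,2]),cv2.minAreaRect(q[:,:2].astype(np.float32)))
plan(p,R,[439,-249,78],rpy(180,0,116.6))
E
```

```text
4.2 [ 437.7 -248.5  149.4] [-180.    -0.   116.2] [-0.5  0.3  2.   0.   0.9 -1. ]
2394 [ 437.2 -244.2] 74.44750523190453 ((439.0271301269531, -247.74070739746094), (14.0357027053833, 92.68254089355469), 26.81157112121582)
922 [ 372.9 -279.9] 73.69350966307056 ((372.3608093261719, -281.42462158203125), (13.476226806640625, 36.97669219970703), 21.841745376586914)
[{"tx":-0.01,"ty":0.01,"tz":0.95,"ax":-0.0,"ay":-0.0,"az":-0.002},{"tx":-0.02,"ty":0.02,"tz":0.95,"ax":-0.0,"ay":-0.0,"az":-0.001},{"tx":-0.01,"ty":0.01,"tz":0.96,"ax":-0.0,"ay":-0.0,"az":-0.002}]
```

Emit:
step_arm --moves '[{"tx": 0,"ty": 0.02,"tz": 0.96,"ax": 0,"ay": 0,"az": -0.003},{"tx": 0,"ty": 0.02,"tz": 0.96,"ax": 0,"ay": 0,"az": -0.003},{"tx": 0,"ty": 0,"tz": 0.96,"ax": 0,"ay": 0,"az": 0}]'

```text
clock: 4.62
eef_pos: [438.6, -247.1, 77.4]
tcp_rot: [3.142, -0.0, 2.039]
contact_force: [1.2, -0.1, 0.4]
opening: 0.498
grasp_force: 0.0
```

Emit:
step_arm --moves '[{"tx": 0,"ty": 0,"tz": 0,"ax": 0,"ay": 0,"az": 0},{"tx": 0,"ty": 0,"tz": 0,"ax": 0,"ay": 0,"az": 0},{"tx": 0,"ty": 0,"tz": 0,"ax": 0,"ay": 0,"az": 0},{"tx": 0,"ty": 0,"tz": 0,"ax": 0,"ay": 0,"az": 0}]' --gripper 0 --newtons 90

```text
clock: 5.12
eef_pos: [438.8, -247.5, 78.6]
tcp_rot: [3.141, 0.001, 2.039]
contact_force: [-0.2, -0.2, -2.3]
opening: 0.139
grasp_force: 88.3
```

```bash
cat > rel.py <<'E'
from plan import *
from seat import frame
R0=Ro.from_euler("xyz",[3.141,.001,2.039]); p0=np.array([438.8,-247.5,78.6])
yg=np.radians(26.7); Rg=Ro.from_euler("z",yg); pg=np.array([439-15*np.cos(yg),-247.7-15*np.sin(yg),30.])
rt=R0.inv().apply(p0-p0); Rgt=Rg.inv()*R0; pgt=Rg.inv().apply(p0-pg)   # tool in guard
Rs,ts=frame([629.52,142.91,105.32,.003]); Rs=Ro.from_matrix(Rs)
def tool(off,R=None):  # tool pose for guard at seat offset off
    return ts+Rs.apply(np.array(off)+pgt), Rs*Rgt
E
python3 - <<'E'
from rel import *
np.set_printoptions(precision=2,suppress=True)
p,R,s=now(); print(pgt,Rgt.as_euler("xyz",degrees=True))
print(tool([0,0,0])[0],tool([10,0,60])[0])
p,R=plan(p,R,[450,-235,200],R); print()
p,R=plan(p,R,*tool([10,0,70]))
E
```

```text
[14.91  0.27 48.6 ] [179.97   0.06  90.13]
[618.13 143.14 154.86] [596.79 143.08 211.83]
[{"tx":0.05,"ty":0.13,"tz":-0.97,"ax":0.0,"ay":0.0,"az":0.0},{"tx":0.05,"ty":0.12,"tz":-0.97,"ax":0.0,"ay":0.0,"az":0.0},{"tx":0.04,"ty":0.13,"tz":-0.97,"ax":0.0,"ay":0.0,"az":0.0},{"tx":0.05,"ty":0.12,"tz":-0.97,"ax":0.0,"ay":0.0,"az":0.0},{"tx":0.05,"ty":0.13,"tz":-0.98,"ax":0.0,"ay":0.0,"az":0.0}]

[{"tx":0.73,"ty":0.79,"tz":-0.05,"ax":-0.022,"ay":-0.005,"az":0.019},{"tx":0.75,"ty":0.77,"tz":-0.04,"ax":-0.022,"ay":-0.005,"az":0.019},{"tx":0.78,"ty":0.75,"tz":-0.01,"ax":-0.021,"ay":-0.006,"az":0.02},{"tx":0.79,"ty":0.73,"tz":0.0,"ax":-0.022,"ay":-0.005,"az":0.019},{"tx":0.82,"ty":0.7,"tz":0.03,"ax":-0.022,"ay":-0.005,"az":0.019}]
[{"tx":0.84,"ty":0.67,"tz":0.04,"ax":-0.022,"ay":-0.005,"az":0.019},{"tx":0.86,"ty":0.65,"tz":0.05,"ax":-0.022,"ay":-0.006,"az":0.019},{"tx":0.88,"ty":0.62,"tz":0.07,"ax":-0.021,"ay":-0.005,"az":0.02},{"tx":0.9,"ty":0.59,"tz":0.08,"ax":-0.022,"ay":-0.005,"az":0.019},{"tx":0.92,"ty":0.56,"tz":0.1,"ax":-0.022,"ay":-0.005,"az":0.019}]
[{"tx":0.93,"ty":0.53,"tz":0.1,"ax":-0.022,"ay":-0.005,"az":0.019},{"tx":0.95,"ty":0.49,"tz":0.12,"ax":-0.022,"ay":-0.006,"az":0.02},{"tx":0.97,"ty":0.46,"tz":0.13,"ax":-0.021,"ay":-0.005,"az":0.019},{"tx":0.98,"ty":0.43,"tz":0.13,"ax":-0.022,"ay":-0.005,"az":0.019},{"tx":0.99,"ty":0.4,"tz":0.13,"ax":-0.022,"ay":-0.005,"az":0.019}]
```

Emit:
step_arm --moves '[{"tx": 0.05,"ty": 0.13,"tz": -0.97,"ax": 0,"ay": 0,"az": 0},{"tx": 0.05,"ty": 0.13,"tz": -0.97,"ax": 0,"ay": 0,"az": 0},{"tx": 0.05,"ty": 0.13,"tz": -0.97,"ax": 0,"ay": 0,"az": 0},{"tx": 0.05,"ty": 0.13,"tz": -0.97,"ax": 0,"ay": 0,"az": 0},{"tx": 0.05,"ty": 0.13,"tz": -0.97,"ax": 0,"ay": 0,"az": 0}]'

```text
clock: 5.75
eef_pos: [450.2, -234.3, 200.4]
tcp_rot: [3.141, 0.0, 2.039]
contact_force: [0.6, -0.1, -2.1]
opening: 0.141
grasp_force: 88.4
```

Emit:
step_arm --moves '[{"tx": 0.73,"ty": 0.79,"tz": -0.05,"ax": -0.022,"ay": -0.005,"az": 0.019},{"tx": 0.75,"ty": 0.77,"tz": -0.04,"ax": -0.022,"ay": -0.005,"az": 0.019},{"tx": 0.78,"ty": 0.75,"tz": -0.01,"ax": -0.022,"ay": -0.005,"az": 0.019},{"tx": 0.79,"ty": 0.73,"tz": 0,"ax": -0.022,"ay": -0.005,"az": 0.019},{"tx": 0.82,"ty": 0.7,"tz": 0.03,"ax": -0.022,"ay": -0.005,"az": 0.019}]'

```text
clock: 6.38
eef_pos: [497.5, -107.7, 206.4]
tcp_rot: [2.965, 0.026, 1.886]
contact_force: [0.8, 0.1, -4.4]
opening: 0.14
grasp_force: 88.4
```

Emit:
step_arm --moves '[{"tx": 0.84,"ty": 0.67,"tz": 0.04,"ax": -0.022,"ay": -0.005,"az": 0.019},{"tx": 0.86,"ty": 0.65,"tz": 0.05,"ax": -0.022,"ay": -0.005,"az": 0.019},{"tx": 0.88,"ty": 0.62,"tz": 0.07,"ax": -0.022,"ay": -0.005,"az": 0.019},{"tx": 0.9,"ty": 0.59,"tz": 0.08,"ax": -0.022,"ay": -0.005,"az": 0.019},{"tx": 0.92,"ty": 0.56,"tz": 0.1,"ax": -0.022,"ay": -0.005,"az": 0.019}]'

```text
clock: 7.0
eef_pos: [544.2, 18.5, 213.6]
tcp_rot: [2.789, 0.025, 1.732]
contact_force: [0.4, -0.4, -3.4]
opening: 0.14
grasp_force: 88.4
```

Emit:
step_arm --moves '[{"tx": 0.93,"ty": 0.53,"tz": 0.1,"ax": -0.022,"ay": -0.005,"az": 0.019},{"tx": 0.95,"ty": 0.49,"tz": 0.12,"ax": -0.022,"ay": -0.005,"az": 0.019},{"tx": 0.97,"ty": 0.46,"tz": 0.13,"ax": -0.022,"ay": -0.005,"az": 0.019},{"tx": 0.98,"ty": 0.43,"tz": 0.13,"ax": -0.022,"ay": -0.005,"az": 0.019},{"tx": 0.99,"ty": 0.4,"tz": 0.13,"ax": -0.022,"ay": -0.005,"az": 0.019}]'

```text
clock: 7.62
eef_pos: [590.7, 144.4, 221.1]
tcp_rot: [2.614, -0.003, 1.58]
contact_force: [-0.4, 0.1, -1.8]
opening: 0.14
grasp_force: 88.4
```

```bash
python3 - <<'E'
from rel import *
from h import *
from rig import eyes
np.set_printoptions(precision=2,suppress=True)
p,R,s=now(); tp,tR=tool([10,0,70])
print(s["clock"],p-tp,np.degrees((tR.inv()*R).as_rotvec()),s["qpos"],s["contact_force"])
gR=R*Rgt.inv(); gp=p-gR.apply(pgt)
out=[]
for n in ("scene","side"):
    im,d=eyes.grab_frame(n); c=eyes.camera_info(n); K,T=c["intrinsics"],c["cam_to_world"]
    np.savez(f"pics/{n}1.npz",p=im,d=d,K=K,T=T); W=cloud(d,K,T)
    L=(W.reshape(-1,3)-gp)@gR.as_matrix()
    m=(np.abs(L[:,0]+4)<74)&(np.abs(L[:,1])<65)&(np.abs(L[:,2]-3)<12)&(L[:,0]<-5)
    A=np.c_[L[m][:,:2],np.ones(m.sum())]; print(n,m.sum(),"plane z=",np.linalg.lstsq(A,L[m][:,2],rcond=None)[0],np.median(L[m],0),L[m].min(0),L[m].max(0))
    k=(np.abs(L[:,0]+60)<25)&(np.abs(L[:,1])<30)&(L[:,2]>32)&(L[:,2]<55); print("knob",L[k].min(0),L[k].max(0),np.median(L[k],0))
    q=np.array([[-80,-67,0],[-80,67,0],[72,67,0],[72,-67,0],[72,-46,-30],[72,46,-30],[-60,0,45]]); u=proj(gR.apply(q)+gp,K,T)
    b=(200,70) if n=="scene" else (240,90)
    o=cv2.resize(im[b[1]:b[1]+150,b[0]:b[0]+150],(0,0),fx=2.6,fy=2.6,interpolation=2)
    for a in u: cv2.circle(o,tuple(int(v) for v in ((a-b+.5)*2.6)),3,(255,0,0),1)
    out.append(o)
cv2.imwrite("pics/pre.png",np.hstack(out)[:,:,::-1])
E
```

```text
7.625 [-1.06  1.36  0.62] [-0.19  0.39 -0.09] [ 0.32  0.19  2.06 -0.38  0.41  0.62] [-0.37  0.09 -1.76]
scene 981 plane z= [-0.01 -0.    2.19] [-38.12 -10.39   2.32] [-77.89 -64.94  -2.81] [-5.1  64.99 14.65]
knob [-68.33 -21.77  32.72] [-53.96  13.21  48.91] [-61.46  -7.93  43.01]
side 437 plane z= [-0.01  0.01  3.38] [-37.2  -12.66   3.65] [-77.92 -65.    -8.36] [-5.13 64.97 13.59]
knob [-67.82 -23.16  32.  ] [-53.19  16.36  46.11] [-60.11 -12.07  40.94]
```

View pics/pre.png

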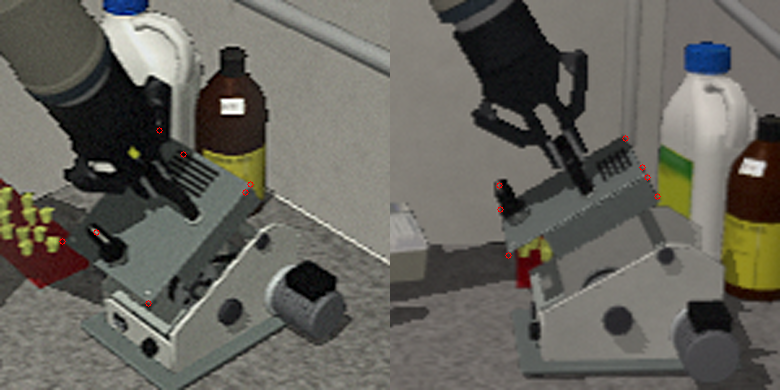

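The pre-seat views show the guard above the rotator. The drawn corners ((62,240) and (148,303) in the left half) are off by several pixels from its true edge, (88,218) to (160,308). I'll fit the held guard properly before inserting it.

```bash
python3 - <<'E'
from rel import *
from h import *
np.set_printoptions(precision=2,suppress=True)
p,R,s=now(); gR=R*Rgt.inv(); gp=p-gR.apply(pgt)
for n in ("scene1","side1"):
    im,d,K,T=load(n); L=(cloud(d,K,T)-gp)@gR.as_matrix()
    m=((np.abs(L[...,0]+4)<95)&(np.abs(L[...,1])<90)&(np.abs(L[...,2]-3)<6)).astype(np.uint8)
    k,lab,st,_=cv2.connectedComponentsWithStats(m); m=lab==1+st[1:,4].argmax(); q=L[m]
    print(n,m.sum(),cv2.minAreaRect(q[:,:2].astype(np.float32)))
    for lo in range(-85,80,20):
        r=q[(q[:,0]>=lo)&(q[:,0]<lo+20)]
        if len(r)>5: print(" x",lo,"y",r[:,1].min(),r[:,1].max(),end=";")
    print()
    for lo in range(-75,75,25):
        r=q[(q[:,1]>=lo)&(q[:,1]<lo+25)]
        if len(r)>5: print(" y",lo,"x",r[:,0].min(),r[:,0].max(),end=";")
    print()
    h=L[(np.abs(L[...,0]-15)<14)&(np.abs(L[...,1])<60)&(L[...,2]>8)&(L[...,2]<48)&(im.max(-1)<60)]
    print("handle-ish",h.min(0),h.max(0))
E
```

```text
scene1 1876 ((-4.828880310058594, -4.185249328613281), (139.30593872070312, 152.6196746826172), 89.79866027832031)
 x -85 y -73.60425909776195 63.835991459934775; x -65 y -70.9520848357002 64.4557327133251; x -45 y -72.76836846130415 65.5832091403073; x -25 y -70.86682905080413 63.38054626280901; x -5 y -71.52748195807358 46.53479684628556; x 15 y -70.79998804726524 12.451518585551423; x 35 y -70.50053883537775 46.346554530173705; x 55 y -70.95793514223618 46.89977479387766;
 y -75 x -81.3177546648926 70.47968895830786; y -50 x -80.86041395938067 70.62875933157576; y -25 x -81.05645267018443 71.24181213574275; y 0 x -81.05891060944192 71.22451546092144; y 25 x -80.94585676276421 71.62568618971719; y 50 x -80.74492603431949 -9.525632968942334;
handle-ish [  1.07 -51.21   9.11] [23.27 36.2  47.96]
side1 995 ((-4.6161956787109375, -3.1928482055664062), (152.1668243408203, 139.96646118164062), 0.7164162397384644)
 x -85 y -70.16173679153229 22.217797602423328; x -65 y -69.59148606143458 63.30043482336001; x -45 y -71.54058135802423 66.42590274762264; x -25 y -71.13472195057571 66.1192013495722; x -5 y -71.44202227719106 58.42622392437615; x 15 y -72.92988993072343 63.7377185360002; x 35 y -70.2999549122142 64.64357706037543; x 55 y -71.17372753099781 67.64705673549645;
 y -75 x -79.49101771779584 70.5759924162076; y -50 x -79.89491756737473 70.92385468026669; y -25 x -80.71350071839402 71.07079128935327; y 0 x -79.32291948447372 71.22535326203918; y 25 x -50.739339083278736 70.42164540357264; y 50 x -56.66370566332858 70.5700718275345;
handle-ish [  1.75 -52.06   8.23] [28.71 39.87 47.98]
```

```bash
echo 'pgt=pgt+np.array([.7,3.,0])' >> rel.py
python3 - <<'E'
from rel import *
p,R,s=now()
for o in ([10,0,40],[10,0,5]):
    p,R=plan(p,R,*tool(o)); print()
E
```

```text
[{"tx":0.0,"ty":0.01,"tz":0.62,"ax":0.001,"ay":-0.003,"az":0.001},{"tx":0.0,"ty":0.02,"tz":0.62,"ax":0.002,"ay":-0.002,"az":0.001}]

[{"tx":0.0,"ty":-0.0,"tz":0.7,"ax":-0.0,"ay":-0.0,"az":0.0},{"tx":0.0,"ty":-0.0,"tz":0.7,"ax":-0.0,"ay":-0.0,"az":0.0}]
```

```bash
tail -3 rel.py; python3 - <<'E'
from rel import *
p,R,s=now(); print(s["clock"],p,pgt,tool([10,0,70])[0],R.as_matrix())
E
```

```text
def tool(off,R=None):  # tool pose for guard at seat offset off
    return ts+Rs.apply(np.array(off)+pgt), Rs*Rgt
pgt=pgt+np.array([.7,3.,0])
7.725 [591.16932299 145.81417576 221.25652368] [15.61118952  3.26853808 48.6       ] [592.39030219 146.06716336 220.83620765] [[-0.01205209  0.86364791  0.50395142]
 [ 0.99992143  0.00867154  0.00905243]
 [ 0.00344808  0.50402092 -0.86368456]]
```

Emit:
step_arm --moves '[{"tx": -0.02,"ty": 0.01,"tz": 0.62,"ax": 0.001,"ay": -0.002,"az": 0.001},{"tx": -0.02,"ty": 0.02,"tz": 0.62,"ax": 0.002,"ay": -0.002,"az": 0.001},{"tx": 0,"ty": 0,"tz": 0.5,"ax": 0,"ay": 0,"az": 0}]'

```text
clock: 8.1
eef_pos: [613.8, 142.1, 182.2]
tcp_rot: [2.621, 0.001, 1.574]
contact_force: [0.9, 0.2, -3.6]
opening: 0.143
grasp_force: 88.4
```

Emit:
step_arm --moves '[{"tx": 0,"ty": 0,"tz": 0.4,"ax": 0,"ay": 0,"az": 0},{"tx": 0,"ty": 0,"tz": 0.3,"ax": 0,"ay": 0,"az": 0},{"tx": 0,"ty": 0,"tz": 0,"ax": 0,"ay": 0,"az": 0}]'

```text
clock: 8.48
eef_pos: [622.2, 142.9, 167.9]
tcp_rot: [2.62, 0.001, 1.575]
contact_force: [0.0, 0.2, -2.9]
opening: 0.141
grasp_force: 88.3
```

```bash
sed -i 's/\[.7,3.,0\]/[.4,2.,0]/' rel.py; cat > where.py <<'E'
from rel import *
np.set_printoptions(precision=2,suppress=True)
p,R,s=now(); print(s["clock"],"guard off",Rs.inv().apply(p-ts)-pgt,"rot",np.degrees((R*Rgt.inv()*Rs.inv()).as_rotvec()),"F seat",Rs.inv().apply(s["contact_force"]),s["wrist_torque"])
E
python3 where.py
```

```text
8.475 guard off [ 9.62 -2.28  9.29] rot [0.04 0.16 0.01] F seat [-1.43  0.24 -2.54] [ 0.02  0.54 -0.03]
```

Emit:
step_arm --moves '[{"tx": 0.08,"ty": 0,"tz": 0.15,"ax": 0,"ay": 0,"az": 0},{"tx": 0,"ty": 0,"tz": 0.1,"ax": 0,"ay": 0,"az": 0},{"tx": 0,"ty": 0,"tz": 0,"ax": 0,"ay": 0,"az": 0}]'

```text
clock: 8.85
eef_pos: [625.3, 145.2, 163.1]
tcp_rot: [2.619, 0.001, 1.576]
contact_force: [0.4, -0.3, -2.4]
opening: 0.142
grasp_force: 88.4
```

```bash
python3 where.py; python3 - <<'E'
from rel import *
from h import *
from rig import eyes
np.set_printoptions(precision=2,suppress=True)
p,R,s=now(); gR=R*Rgt.inv(); gp=p-gR.apply(pgt); out=[]
q0=np.array([[-80,-67,0],[-80,67,0],[72,67,0],[72,-67,0]])
for n,b in (("scene",(205,85)),("side",(250,110))):
    im,d=eyes.grab_frame(n); c=eyes.camera_info(n); K,T=c["intrinsics"],c["cam_to_world"]
    L=(cloud(d,K,T)-gp)@gR.as_matrix()
    m=((np.abs(L[...,0]+4)<95)&(np.abs(L[...,1])<90)&(np.abs(L[...,2]-3)<5)).astype(np.uint8)
    k,lab,st,_=cv2.connectedComponentsWithStats(m); q=L[lab==1+st[1:,4].argmax()]
    print(n,np.percentile(q,[1,50,99],axis=0).tolist(),cv2.minAreaRect(q[:,:2].astype(np.float32)))
    o=cv2.resize(im[b[1]:b[1]+130,b[0]:b[0]+130],(0,0),fx=3,fy=3,interpolation=2)
    for a in proj(gR.apply(q0)+gp,K,T): cv2.circle(o,tuple(int(v) for v in ((a-b+.5)*3)),3,(255,0,0),1)
    out.append(o)
cv2.imwrite("pics/ins.png",np.hstack(out)[:,:,::-1])
E
```

```text
8.85 guard off [ 9.92 -0.02  3.58] rot [0.05 0.11 0.03] F seat [-0.92 -0.34 -2.29] [-0.03  0.49 -0.02]
scene [[-79.29802832924005, -66.75923600582823, -1.6571880336602027], [-14.716059487972936, -16.62715586754338, 2.506384197338456], [69.9431528189658, 64.80441380332151, 6.770274239253558]] ((-5.5269927978515625, -0.036224365234375), (154.1359405517578, 139.01882934570312), 0.9987214803695679)
side [[-79.54442062832186, -70.07950229531787, -1.5836381770744048], [-4.415748819387986, -18.73425677575451, 4.211569803886945], [69.35995190948678, 65.02979994823825, 7.0620606633797784]] ((-7.495826721191406, -1.2071609497070312), (156.06703186035156, 142.12451171875), 0.21844621002674103)
```

View pics/ins.png

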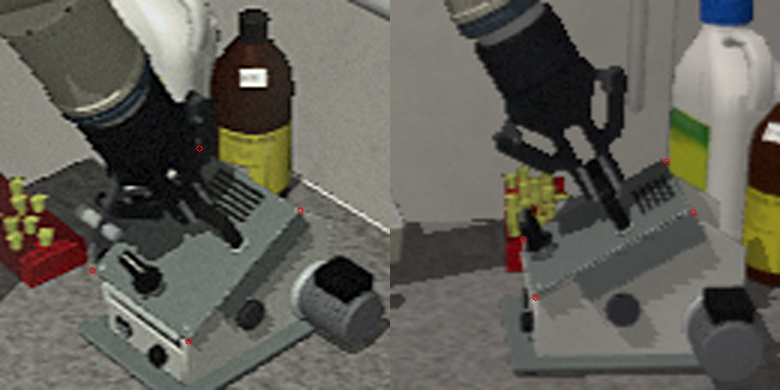

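The guard sits over the cheeks with its corners at the drawn marks ((188,341), (300,210), and (535,297) in the right half). I'll slide it down the slope until the hook meets the bar.

Emit:
step_arm --moves '[{"tx": 0.02,"ty": -0.14,"tz": 0.04,"ax": 0,"ay": 0,"az": 0},{"tx": 0.02,"ty": -0.14,"tz": 0.04,"ax": 0,"ay": 0,"az": 0},{"tx": 0,"ty": 0,"tz": 0,"ax": 0,"ay": 0,"az": 0}]'

```text
clock: 9.32
eef_pos: [619.7, 146.0, 157.5]
tcp_rot: [2.62, 0.001, 1.576]
contact_force: [-0.9, 0.2, -2.7]
opening: 0.144
grasp_force: 88.4
```

Emit:
step_arm --moves '[{"tx": 0,"ty": -0.08,"tz": 0,"ax": 0,"ay": 0,"az": 0},{"tx": 0,"ty": -0.04,"tz": 0,"ax": 0,"ay": 0,"az": 0}]'

```text
clock: 9.57
eef_pos: [617.6, 146.0, 156.4]
tcp_rot: [2.619, 0.001, 1.575]
contact_force: [1.7, -0.5, -2.6]
opening: 0.144
grasp_force: 88.3
```

```bash
python3 where.py
```

```text
9.575 guard off [-0.09  0.86  1.61] rot [0.06 0.1  0.01] F seat [ 0.22 -0.54 -3.07] [-0.02  0.1  -0.1 ]
```

Emit:
step_arm --moves '[{"tx": 0,"ty": 0,"tz": 0.06,"ax": 0,"ay": 0,"az": 0},{"tx": 0,"ty": 0,"tz": 0,"ax": 0,"ay": 0,"az": 0}]'

```text
clock: 9.82
eef_pos: [618.4, 146.0, 155.0]
tcp_rot: [2.619, 0.001, 1.575]
contact_force: [0.8, -0.0, -3.4]
opening: 0.142
grasp_force: 88.5
```

Emit:
step_arm --moves '[{"tx": 0,"ty": 0,"tz": 0.04,"ax": 0,"ay": 0,"az": 0},{"tx": 0,"ty": 0,"tz": 0,"ax": 0,"ay": 0,"az": 0}]'

```text
clock: 10.07
eef_pos: [618.9, 146.0, 154.4]
tcp_rot: [2.619, 0.001, 1.575]
contact_force: [-2.6, -0.3, 0.4]
opening: 0.147
grasp_force: 89.1
```

Emit:
step_arm --moves '[{"tx": 0,"ty": -0.04,"tz": 0,"ax": 0,"ay": 0,"az": 0},{"tx": 0,"ty": 0,"tz": 0,"ax": 0,"ay": 0,"az": 0}]'

```text
clock: 10.32
eef_pos: [618.7, 146.1, 154.4]
tcp_rot: [2.618, 0.001, 1.576]
contact_force: [3.3, -3.1, 1.3]
opening: 0.141
grasp_force: 88.8
```

```bash
python3 where.py
```

```text
10.325 guard off [-0.12  0.95 -0.73] rot [0.08 0.02 0.02] F seat [ 3.5  -3.09 -0.55] [-0.25 -0.11 -0.21]
```

Emit:
step_arm --moves '[{"tx": 0,"ty": -0.02,"tz": 0.05,"ax": 0,"ay": 0,"az": 0},{"tx": 0,"ty": 0,"tz": 0,"ax": 0,"ay": 0,"az": 0}]'

```text
clock: 10.58
eef_pos: [618.8, 146.1, 154.3]
tcp_rot: [2.617, 0.001, 1.575]
contact_force: [-9.0, -3.8, 17.5]
opening: 0.141
grasp_force: 91.8
```

Emit:
step_arm --moves '[{"tx": 0,"ty": 0,"tz": 0,"ax": 0,"ay": 0,"az": 0},{"tx": 0,"ty": 0,"tz": 0,"ax": 0,"ay": 0,"az": 0},{"tx": 0,"ty": 0,"tz": 0,"ax": 0,"ay": 0,"az": 0}]' --gripper 0.45

```text
clock: 10.95
eef_pos: [618.1, 146.1, 152.2]
tcp_rot: [2.62, 0.001, 1.576]
contact_force: [-1.2, 0.2, -0.4]
opening: 0.449
grasp_force: 0.0
```

Emit:
step_arm --moves '[{"tx": 0,"ty": 0,"tz": -0.8,"ax": 0,"ay": 0,"az": 0},{"tx": 0,"ty": -0.5,"tz": -0.9,"ax": 0,"ay": 0,"az": 0},{"tx": 0,"ty": -0.9,"tz": -0.2,"ax": 0,"ay": 0,"az": 0},{"tx": 0,"ty": -0.9,"tz": 0,"ax": 0,"ay": 0,"az": 0},{"tx": 0,"ty": -0.6,"tz": 0,"ax": 0,"ay": 0,"az": 0}]'

```text
clock: 11.58
eef_pos: [530.6, 145.5, 156.8]
tcp_rot: [2.62, 0.001, 1.576]
contact_force: [1.3, -0.5, 0.4]
opening: 0.447
grasp_force: 0.0
```

```bash
python3 - <<'E'
from rel import *
from h import *
from rig import eyes
np.set_printoptions(precision=2,suppress=True)
eyes.grab_frame("side"); p,R,s=now(); print(s["clock"],Rs.inv().apply(p-ts),R.as_euler("xyz",degrees=True),s["qpos"],s["contact_force"])
for n in ("scene","side","wrist"):
    c=eyes.camera_info(n); im,d=eyes.grab_frame(n); K,T=c["intrinsics"],c["cam_to_world"]
    np.savez(f"pics/{n}2.npz",p=im,d=d,K=K,T=T)
    L=(cloud(d,K,T)-ts)@Rs.as_matrix()
    m=((np.abs(L[...,0]+4)<95)&(np.abs(L[...,1])<80)&(np.abs(L[...,2]-3)<6)).astype(np.uint8)
    k,lab,st,_=cv2.connectedComponentsWithStats(m); q=L[lab==1+st[1:,4].argmax()]
    A=np.c_[q[:,:2],np.ones(len(q))]
    print(n,len(q),np.linalg.lstsq(A,q[:,2],rcond=None)[0],np.percentile(q,[1,99],axis=0).tolist())
    for nm,x,w in (("knob",-60,(14,28)),("handle",15,(14,55))):
        k=(np.abs(L[...,0]-x)<w[0])&(np.abs(L[...,1])<w[1])&(L[...,2]>37)&(L[...,2]<50)
        if k.sum()>5: print(nm,k.sum(),np.percentile(L[k],[2,98],axis=0).tolist(),cv2.minAreaRect(L[k][:,:2].astype(np.float32)))
E
```

```text
11.625 [-62.07   2.42  93.88] [150.24   0.11  90.26] [ 0.37  0.22  2.22 -0.72  0.27  1.02] [-1.93 -1.2  -1.58]
scene 1877 [-0.    0.    1.79] [[-79.07300187562164, -65.29106875665425, -2.460124239783153], [70.16377632128642, 67.1899440234171, 6.513943493282425]]
knob 58 [[-67.00711279753565, -16.81747459207299, 38.271085928763746], [-54.386614252251675, 17.548965663069044, 47.27714541094106]] ((-60.716583251953125, 0.5778179168701172), (35.62474822998047, 12.870266914367676), 87.25896453857422)
handle 151 [[7.841119445023738, -43.286508973183686, 37.81160598927777], [21.03902920192759, 44.34865914118835, 47.04111340948432]] ((14.880577087402344, 2.9960708618164062), (15.157779693603516, 95.18173217773438), 1.490981936454773)
side 1051 [-0.    0.01  3.35] [[-78.80639502308622, -68.70124155786664, -2.694180770095037], [69.25803438074354, 66.16899670974638, 6.539782237513137]]
knob 38 [[-67.03746386433032, -22.81770846025025, 38.907745238900844], [-54.46820875297182, 17.35663523902378, 46.649479559832784]] ((-60.170955657958984, -2.3983612060546875), (42.29813766479492, 12.5169448852539
[... 181 characters left out ...]
4100189208984375), (94.1954574584961, 14.150010108947754), 89.98094177246094)
wrist 25844 [0.   0.   2.25] [[-79.07841390312385, -62.22057018675928, 0.6759266677631219], [69.78485057931641, 67.61622086992823, 4.846613364797002]]
knob 1112 [[-66.74428722423109, -15.042273002856499, 39.434227889508406], [-53.6661542187072, 19.809867749213097, 45.27170236822176]] ((-60.339900970458984, 1.9280738830566406), (37.197452545166016, 12.956769943237305), 85.2881851196289)
handle 3085 [[7.411208511971641, -34.280420387093486, 37.69333750786766], [20.01219883634112, 47.07191194521825, 45.73176737526963]] ((13.882957458496094, 4.119720458984375), (14.12208080291748, 88.5541763305664), 0.3359576463699341)
```

The guard is flush and home: the plane fit is level and its edges and knob are within about 1 mm. Next, the knob.

Emit:
step_arm --moves '[{"tx": -0.03,"ty": 0.07,"tz": 0.94,"ax": 0,"ay": 0,"az": 0},{"tx": 0,"ty": 0,"tz": 0.94,"ax": 0,"ay": 0,"az": 0},{"tx": 0,"ty": 0,"tz": 0,"ax": 0,"ay": 0,"az": 0}]'

```text
clock: 12.15
eef_pos: [557.4, 144.8, 116.8]
tcp_rot: [2.62, 0.002, 1.575]
contact_force: [0.5, -1.2, -0.3]
opening: 0.449
grasp_force: 0.0
```

```bash
cat > w2.py <<'E'
from rel import *
np.set_printoptions(precision=2,suppress=True)
p,R,s=now(); print(s["clock"],"tcp seat",Rs.inv().apply(p-ts),"rot",np.degrees((Rgt.inv()*Rs.inv()*R).as_rotvec()),"F seat",Rs.inv().apply(s["contact_force"]),s["wrist_torque"],s["opening"],s["qpos"])
E
python3 w2.py
```

```text
12.15 tcp seat [-56.76   2.06  45.98] rot [0.17 0.02 0.  ] F seat [ 0.23 -1.18 -0.52] [0.07 0.22 0.05] 0.4493125872924444 [ 0.34  0.34  2.19 -0.97  0.2   1.25]
```

Emit:
step_arm --moves '[{"tx": -0.03,"ty": -0.14,"tz": -0.04,"ax": 0,"ay": 0,"az": 0},{"tx": 0,"ty": 0,"tz": 0,"ax": 0,"ay": 0,"az": 0}]'

```text
clock: 12.4
eef_pos: [552.8, 144.1, 117.4]
tcp_rot: [2.619, 0.001, 1.575]
contact_force: [0.1, 1.2, 0.7]
opening: 0.447
grasp_force: 0.0
```

Emit:
step_arm --moves '[{"tx": 0,"ty": 0,"tz": 0,"ax": 0,"ay": 0,"az": 0},{"tx": 0,"ty": 0,"tz": 0,"ax": 0,"ay": 0,"az": 0},{"tx": 0,"ty": 0,"tz": 0,"ax": 0,"ay": 0,"az": 0}]' --gripper 0 --newtons 50

```text
clock: 12.78
eef_pos: [553.5, 144.4, 117.3]
tcp_rot: [2.618, 0.0, 1.576]
contact_force: [0.3, 0.5, 3.0]
opening: 0.14
grasp_force: 51.9
```

```bash
python3 w2.py
```

```text
12.775 tcp seat [-59.81   1.76  48.34] rot [0.04 0.09 0.02] F seat [1.77 0.46 2.45] [ 0.02 -0.09  0.06] 0.1402811230604304 [ 0.35  0.33  2.2  -0.99  0.2   1.28]
```

Emit:
step_arm --moves '[{"tx": 0,"ty": 0,"tz": 0.14,"ax": 0,"ay": 0,"az": 0},{"tx": 0,"ty": 0,"tz": 0.12,"ax": 0,"ay": 0,"az": 0},{"tx": 0,"ty": 0,"tz": 0,"ax": 0,"ay": 0,"az": 0}]'

```text
clock: 13.15
eef_pos: [557.0, 144.4, 111.2]
tcp_rot: [2.618, 0.001, 1.576]
contact_force: [-0.6, -0.1, 7.4]
opening: 0.138
grasp_force: 52.3
```

Emit:
step_arm --moves '[{"tx": 0,"ty": 0,"tz": 0.1,"ax": 0,"ay": 0,"az": 0},{"tx": 0,"ty": 0,"tz": 0.04,"ax": 0,"ay": 0,"az": 0},{"tx": 0,"ty": 0,"tz": 0,"ax": 0,"ay": 0,"az": 0}]'

```text
clock: 13.52
eef_pos: [558.2, 144.5, 109.2]
tcp_rot: [2.617, 0.0, 1.576]
contact_force: [-14.0, 0.6, 26.3]
opening: 0.137
grasp_force: 55.9
```

```bash
python3 w2.py
```

```text
13.525 tcp seat [-59.8    1.77  39.  ] rot [-0.01  0.1   0.01] F seat [ 1.01  0.61 29.78] [ 0.02  0.2  -0.05] 0.13726374083399362 [ 0.34  0.35  2.2  -1.07  0.19  1.35]
```

Emit:
step_arm --moves '[{"tx": 0,"ty": 0,"tz": -0.02,"ax": 0,"ay": 0,"az": 0.1},{"tx": 0,"ty": 0,"tz": 0,"ax": 0,"ay": 0,"az": 0.1},{"tx": 0,"ty": 0,"tz": 0,"ax": 0,"ay": 0,"az": 0.1},{"tx": 0,"ty": 0,"tz": 0,"ax": 0,"ay": 0,"az": 0.1}]'

```text
clock: 14.02
eef_pos: [558.5, 144.4, 109.4]
tcp_rot: [2.705, -0.3, 1.009]
contact_force: [-6.9, -0.3, 17.7]
opening: 0.136
grasp_force: 54.2
```

```bash
python3 w2.py
```

```text
14.025 tcp seat [-59.45   1.69  39.07] rot [ 0.02  0.08 36.31] F seat [ 2.88 -0.28 18.82] [-0.09 -0.2  -0.09] 0.1364676907853616 [ 0.34  0.35  2.19 -1.06  0.19  1.98]
```

Turning freely. I'll finish the quarter turn.

Emit:
step_arm --moves '[{"tx": 0,"ty": 0,"tz": 0,"ax": 0,"ay": 0,"az": 0.1},{"tx": 0,"ty": 0,"tz": 0,"ax": 0,"ay": 0,"az": 0.1},{"tx": 0,"ty": 0,"tz": 0,"ax": 0,"ay": 0,"az": 0.1},{"tx": 0,"ty": 0,"tz": 0,"ax": 0,"ay": 0,"az": 0.1},{"tx": 0,"ty": 0,"tz": 0,"ax": 0,"ay": 0,"az": 0.1}]'

```text
clock: 14.65
eef_pos: [558.7, 144.0, 109.6]
tcp_rot: [3.053, -0.518, 0.18]
contact_force: [-5.8, -2.1, 19.3]
opening: 0.142
grasp_force: 54.2
```

Emit:
step_arm --moves '[{"tx": 0,"ty": 0,"tz": 0,"ax": 0,"ay": 0,"az": 0.03},{"tx": 0,"ty": 0,"tz": 0,"ax": 0,"ay": 0,"az": 0}]'

```text
clock: 14.9
eef_pos: [558.7, 144.0, 109.6]
tcp_rot: [3.077, -0.521, 0.131]
contact_force: [-5.5, -3.6, 18.7]
opening: 0.136
grasp_force: 54.2
```

```bash
python3 w2.py
```

```text
14.9 tcp seat [-59.2    1.33  39.09] rot [ 0.01  0.04 83.77] F seat [ 4.61 -3.54 18.98] [-0.31 -0.45 -0.15] 0.13634343739418536 [ 0.34  0.35  2.19 -1.06  0.19  2.81]
```

Emit:
step_arm --moves '[{"tx": 0,"ty": 0,"tz": -0.06,"ax": 0,"ay": 0,"az": 0},{"tx": 0,"ty": 0,"tz": 0,"ax": 0,"ay": 0,"az": 0}]'

```text
clock: 15.15
eef_pos: [558.1, 144.0, 110.5]
tcp_rot: [3.077, -0.52, 0.132]
contact_force: [2.9, -3.7, 7.5]
opening: 0.136
grasp_force: 52.6
```

Emit:
step_arm --moves '[{"tx": 0,"ty": 0,"tz": 0,"ax": 0,"ay": 0,"az": 0},{"tx": 0,"ty": 0,"tz": 0,"ax": 0,"ay": 0,"az": 0},{"tx": 0,"ty": 0,"tz": 0,"ax": 0,"ay": 0,"az": 0}]' --gripper 0.4

```text
clock: 15.52
eef_pos: [556.7, 144.1, 109.3]
tcp_rot: [3.077, -0.518, 0.132]
contact_force: [0.4, -1.1, -0.8]
opening: 0.401
grasp_force: 0.0
```

Emit:
step_arm --moves '[{"tx": 0,"ty": 0,"tz": -0.4,"ax": 0,"ay": 0,"az": 0},{"tx": 0,"ty": 0,"tz": -0.9,"ax": 0,"ay": 0,"az": 0},{"tx": 0,"ty": 0,"tz": -1,"ax": 0,"ay": 0,"az": 0},{"tx": 0,"ty": 0,"tz": -1,"ax": 0,"ay": 0,"az": 0},{"tx": 0,"ty": 0,"tz": -1,"ax": 0,"ay": 0,"az": 0}]'

```text
clock: 16.15
eef_pos: [502.7, 144.0, 203.2]
tcp_rot: [3.077, -0.518, 0.132]
contact_force: [1.3, -0.7, 0.5]
opening: 0.4
grasp_force: 0.0
```

```bash
python3 w2.py; python3 - <<'E'
from rel import *
from h import *
from rig import eyes
out=[]
for n,b in (("scene",(205,85)),("side",(250,110)),("wrist",None)):
    c=eyes.camera_info(n); im,d=eyes.grab_frame(n); K,T=c["intrinsics"],c["cam_to_world"]
    L=(cloud(d,K,T)-ts)@Rs.as_matrix()
    m=((np.abs(L[...,0]+4)<95)&(np.abs(L[...,1])<80)&(np.abs(L[...,2]-3)<6)).astype(np.uint8)
    k,lab,st,_=cv2.connectedComponentsWithStats(m); q=L[lab==1+st[1:,4].argmax()]
    A=np.c_[q[:,:2],np.ones(len(q))]
    print(n,len(q),np.linalg.lstsq(A,q[:,2],rcond=None)[0].round(3),np.percentile(q,[1,99],axis=0).round(1).tolist())
    k=(np.abs(L[...,0]+60)<28)&(np.abs(L[...,1])<28)&(L[...,2]>30)&(L[...,2]<50)
    print("knob",k.sum(),np.percentile(L[k],[2,50,98],axis=0).round(1).tolist(),cv2.minAreaRect(L[k][:,:2].astype(np.float32)))
    if b: out.append(cv2.resize(im[b[1]:b[1]+130,b[0]:b[0]+130],(390,390),interpolation=2))
cv2.imwrite("pics/end.png",np.hstack(out)[:,:,::-1])
E
```

```text
16.15 tcp seat [-60.84   1.43 148.2 ] rot [ 0.17 -0.07 83.71] F seat [ 1.38 -0.67 -0.17] [0.04 0.25 0.02] 0.3995356294769945 [ 0.39  0.09  2.23 -0.54  0.38  2.3 ]
scene 1886 [0.    0.    1.709] [[-79.2, -64.8, -2.4], [69.7, 67.4, 7.1]]
knob 68 [[-77.9, -6.7, 31.2], [-61.2, -0.9, 35.2], [-42.8, 7.2, 39.9]] ((-59.82115173339844, 0.29213619232177734), (37.04866409301758, 15.31180477142334), 2.6258318424224854)
side 1006 [-2.000e-03  1.000e-02  3.395e+00] [[-78.7, -68.9, -2.3], [69.2, 64.9, 6.5]]
knob 58 [[-78.5, -9.7, 30.4], [-60.4, -4.3, 35.7], [-43.0, 2.8, 39.6]] ((-60.772193908691406, -2.6709718704223633), (36.85317611694336, 14.0606050491333), 7.117136478424072)
wrist 23296 [1.000e-03 2.000e-03 2.249e+00] [[-77.4, -64.2, 0.6], [70.7, 66.8, 4.0]]
knob 667 [[-76.3, -5.9, 32.5], [-58.0, 1.3, 36.7], [-41.4, 8.1, 38.5]] ((-59.12101745605469, 1.1292290687561035), (36.97817611694336, 12.825886726379395), 6.517485618591309)
```

View pics/end.png

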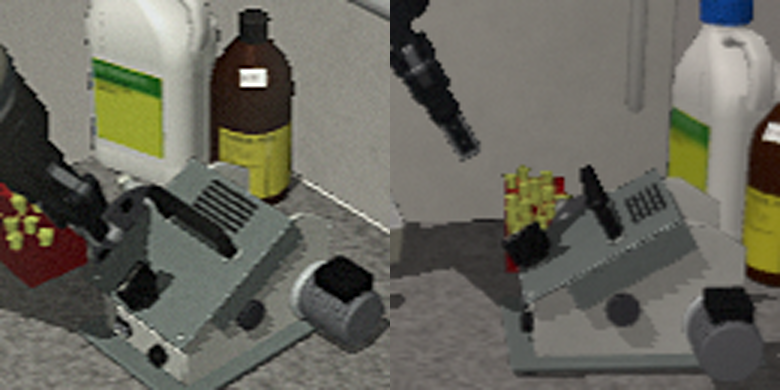

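The guard lies flush on the slope, with corners at (185,345) and (300,215). The wing now points up the slope at (135,285), and its top is about 7 mm lower than before (z 38 instead of 45). The knob is locked in, the gripper is clear, and the arm stayed well away from the jar.

```bash
python3 -c "
from rig import workorder; print(workorder.sign_off())"
```

```text
the job is handed in; nothing more can be done
None
```

The guard is back over the rotator's bar and flush on the slope, its knob pushed in, turned about 84° clockwise and staying in; the arm kept clear of the jar, and I handed the job in at about 16 s of the 45 s.

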